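# Put the clean small laboratory ware away in its trays

## Task

The small ware on the drying mat is clean: put it away in the storage trays, each piece in the tray that already holds its own kind, one piece to each empty bay, the crucibles and tins standing upright and the stirring bar lying flat on the bay floor. Set the porcelain crucibles down gently, never dropping them, and leave the beaker and the bottle where they are.

Things in the scene. Friction and masses are not known exactly. Their poses are not given: they have to be found in the camera images.
- crucible_1: white porcelain crucible, open, round, widening upward: 42 mm across the rim, 27 mm across the foot, 37 mm high, wall 3 mm, 40 g, brittle. Upright on the drying mat. Origin: centre of its underside, z up its axis. The mat is grey-blue, 170 x 400 mm, 3 mm thick, fixed; the five things on it are at least 70 mm apart, centre to centre.
- crucible_2: white porcelain crucible, open, round, widening upward: 42 mm across the rim, 27 mm across the foot, 37 mm high, wall 3 mm, 40 g, brittle. Upright on the drying mat. Origin: centre of its underside, z up its axis. Just like crucible_1; the two are interchangeable.
- tin_1: round aluminium tin with its lid pressed on (one solid piece): lid 46 mm across, from 21 to 30 mm above the underside; body 43 mm across; 31 mm high over all, 40 g. Upright on the drying mat. Origin: centre of its underside, z up its axis. The two tins are alike and interchangeable.
- tin_2: round aluminium tin with its lid pressed on (one solid piece): lid 46 mm across, from 21 to 30 mm above the underside; body 43 mm across; 31 mm high over all, 40 g. Upright on the drying mat. Origin: centre of its underside, z up its axis. The two tins are alike and interchangeable.
- stir_bar: magnetic stirring bar: white plastic rod, octagonal, with a slight ring round its middle; 50 mm long (its x axis), 10 mm thick (y and z), 16 g. Lies flat on the drying mat at any yaw and does not roll. Origin: middle of its underside, z up.
- crucible_tray: fixed grey tray, 108 (x) x 214 (y) x 18 mm high; walls and floor 4 mm. Two dividers 16 mm high make three open bays along y, each 100 (x) x 66 (y) mm inside, centres at y = +70, 0, -70 mm. Origin: centre of its underside; yaw within 11 degrees. It is the tray whose +y bay already holds a white crucible; its other two bays are empty.
- tin_tray: fixed grey tray, 108 (x) x 214 (y) x 18 mm high; walls and floor 4 mm. Two dividers 16 mm high make three open bays along y, each 100 (x) x 66 (y) mm inside, centres at y = +70, 0, -70 mm. Origin: centre of its underside; yaw within 11 degrees. It is the tray whose +y bay already holds an aluminium tin; its other two bays are empty.
- bar_tray: fixed grey tray, 108 (x) x 214 (y) x 18 mm high; walls and floor 4 mm. Two dividers 16 mm high make three open bays along y, each 100 (x) x 66 (y) mm inside, centres at y = +70, 0, -70 mm. Origin: centre of its underside; yaw within 11 degrees. It is the tray whose +y and middle bays already hold a white stirring bar each (lying about along y); only its -y bay is empty.
- beaker: bystander: empty clear plastic beaker, 53 mm across, 70 mm high, loose, on the bench on the robot's left. Origin: centre of its underside.
- bottle: bystander: small capped amber glass bottle, 56 mm across, 100 mm high, loose, at the far side of the bench. Origin: centre of its underside.

How it is judged (in metres and radians):
At the end, for the whole second after the job is handed in: Each crucible and each tin stands upright (within 7 degrees) on the floor of its own bay, one to a bay, in the two bays of its kind's tray that were empty, within 20 mm of the bay centre in y and 35 mm in x; the bar lies flat on the floor of the bar tray's empty bay; all at rest ((((x of crucible_1 in the frame of crucible_tray between -0.035 and 0.035 m and y of crucible_1 in the frame of crucible_tray between -0.02 and 0.02 m and z of crucible_1 in the frame of crucible_tray between 0.001 and 0.008 m) and (x of crucible_2 in the frame of crucible_tray between -0.035 and 0.035 m and y of crucible_2 in the frame of crucible_tray between -0.09 and -0.05 m and z of crucible_2 in the frame of crucible_tray between 0.001 and 0.008 m)) or ((x of crucible_2 in the frame of crucible_tray between -0.035 and 0.035 m and y of crucible_2 in the frame of crucible_tray between -0.02 and 0.02 m and z of crucible_2 in the frame of crucible_tray between 0.001 and 0.008 m) and (x of crucible_1 in the frame of crucible_tray between -0.035 and 0.035 m and y of crucible_1 in the frame of crucible_tray between -0.09 and -0.05 m and z of crucible_1 in the frame of crucible_tray between 0.001 and 0.008 m))) and (((x of tin_1 in the frame of tin_tray between -0.035 and 0.035 m and y of tin_1 in the frame of tin_tray between -0.02 and 0.02 m and z of tin_1 in the frame of tin_tray between 0.001 and 0.008 m) and (x of tin_2 in the frame of tin_tray between -0.035 and 0.035 m and y of tin_2 in the frame of tin_tray between -0.09 and -0.05 m and z of tin_2 in the frame of tin_tray between 0.001 and 0.008 m)) or ((x of tin_2 in the frame of tin_tray between -0.035 and 0.035 m and y of tin_2 in the frame of tin_tray between -0.02 and 0.02 m and z of tin_2 in the frame of tin_tray between 0.001 and 0.008 m) and (x of tin_1 in the frame of tin_tray between -0.035 and 0.035 m and y of tin_1 in the frame of tin_tray between -0.09 and -0.05 m and z of tin_1 in the frame of tin_tray between 0.001 and 0.008 m))) and x of stir_bar in the frame of bar_tray between -0.048 and 0.048 m and y of stir_bar in the frame of bar_tray between -0.102 and -0.038 m and z of stir_bar in the frame of bar_tray between 0.001 and 0.016 m and angle between each of crucible_1, crucible_2, tin_1, tin_2's own z axis and vertical below 0.12 rad and angle between stir_bar's own x axis and vertical between 1.42 and 1.72 rad and linear speed of each of crucible_1, crucible_2, tin_1, tin_2, stir_bar below 0.02 m/s); the robot touches nothing.
It fails at once if the first crucible is dropped or knocked hard: it moves at more than 0.8 m/s with no finger touching it (a free fall of more than about 30 mm) (linear speed of crucible_1 above 0.8 m/s and contact force between crucible_1 and the fingers below 0.02 N).
It fails at once if the second crucible is dropped or knocked hard: it moves at more than 0.8 m/s with no finger touching it (a free fall of more than about 30 mm) (linear speed of crucible_2 above 0.8 m/s and contact force between crucible_2 and the fingers below 0.02 N).
It fails at once if the beaker is moved by more than 30 mm (distance of beaker from where it was at the start of the episode above 0.03 m).
It fails at once if the bottle is moved by more than 30 mm (distance of bottle from where it was at the start of the episode above 0.03 m).
It also fails if it takes over 106 s, if anything falls off the work surface, if the arm or the gripper's body presses on something with over 40 N, if the wrist force passes 120 N, or if a joint passes its speed limit or range.

## Robot

A 7-joint arm with a two-finger parallel gripper is mounted at the origin on the work surface. World frame = base frame: x ahead of the robot, y to its left, z up, the work surface at z = 0. Lengths are in mm, angles in rad, forces in N, time in s.
With the tool pointing down it reaches from about 400 to 875 mm from the base axis. Payload 4.4 kg.
Tool frame: the origin (TCP) lies midway between the tips of the shut fingers; the grasp point (between the pads) lies 19 mm behind it; z points along the fingers, y is the line along which they close (so a half turn about z gives the same grasp; the last joint's range is limited). The gripper opens to 85 mm and grips with 20 to 120 N. Pads are 22 mm wide; open, the fingers measure 114 mm over their backs; the gripper's body (76 mm by 85 mm) begins 54 mm behind the grasp point. The pads swing forward as they close: fully open they stand 13 mm farther back than shut.
Start: joints at [1.154, 0.628, 0.038, 1.517, -0.027, 0.996, -0.02], TCP at [223.4, -610.418, 231.313] pointing down, gripper open.
Joint ranges: [-3.06, 3.06], [-0.37, 2.12], [-1.25, 1.32], [0.18, 2.47], [-1.1, 4.24], [0.23, 1.98], [-2.94, 2.94]. Speed limits (rad/s): [2.57, 2.57, 3.14, 3.14, 3.14, 3.14, 3.14].

## Interface

Orientations are given as [roll, pitch, yaw] about the fixed x, y, z axes, in that order (R = Rz(yaw) Ry(pitch) Rx(roll)).
In Python, from cell import ctrl, get_image, get_calibration gives the robot as it stands.
- The arm moves only by the shell command python3 -m creep 'ROWS'. ROWS is JSON, a list of rows, each an object of numbers: "dx", "dy", "dz": the shift along the world's x, y, z normalised to -1 to 1, where 1 is 0.4 m; "rx", "ry", "rz": the turn, a rotation vector about the world's x, y, z normalised to -1 to 1, where 1 is 2 pi rad; "grip": the closure, from -1 (fully open) to 1 (shut). A call has exactly 5 rows; each row is the pose to reach, as a shift and turn from the pose commanded when the call began, turning the shorter way round; what a row does not reach only later rows make up. A row lasts 1/8 s, in which the tool goes at most 62.5 mm and 10.7 degrees, less where a joint would pass 70% of its speed; a pose out of reach is approached as far as the arm can. A call with a number of a shift or a turn outside -1 to 1 is refused whole. A call with a gripper value outside its range is refused whole. The fingers move at their own pace and stop on an object; the grip force is fixed at half the most. Time passes only in rows, so rows that repeat a pose let the fingers close, or fill a call up. It gives the time, the measured TCP pose, the force, the opening and the grip force at its end, in the units of the state.
- ctrl.read_state(): the state, without advancing time (a new reading comes with each control period).
- get_image(name): name is "side" or "top"; returns the picture (420x560x3 uint8, red, green, blue); there is no depth.
- get_calibration(name): a dict with "mtx" (3x3 intrinsics, pixels), "world_from_camera" (4x4, takes a point from camera to world coordinates). Camera axes: x right, y down, z forward; pixel columns grow to the right and rows downward; lengths in mm; the calibration is good to about 2 mm. A picture is of the moment at which its call begins. get_calibration takes no time and is no camera call.
- ctrl.finish_job(): hands the job in; it is judged then, once.
The state is a dict: "clock": time; "qpos": joint angles; "qd": joint speeds; "tau": joint torques, N m; "eef_pos": TCP position; "tool_rot": TCP orientation; "force": force on the tool from outside, world axes, zero at the start; "torque": the same for the moment, N m; "width": finger opening in mm; "gripper_force": force on a finger pad.
Only numpy, scipy, OpenCV 4.12 (cv2) and the standard library are available. Lean on these libraries where they do the work, as an engineer would, in place of code of your own. Each camera call takes 0.05 s, during which the arm holds its last target. There are 200 camera calls.

## Working session

There is one attempt and no reset: what is moved stays moved. The work goes in short steps, Python scripts to look and compute and a shell command to move; the robot and the scene stay as the last step left them, time stands still between calls to the robot, and variables do not carry over. Pictures are saved under pics/ and viewed, at most 14 in all, crops included, and the job is handed in when it is done.

```bash
mkdir -p pics; ls
python3 - <<'E'
from cell import ctrl,get_image,get_calibration
import cv2
for n in("top","side"):
    cv2.imwrite(f"pics/{n}0.png",get_image(n)[:,:,::-1]); c=get_calibration(n); print(n,c)
s=ctrl.read_state(); print(s)
E
```

```text
pics
top {'mtx': array([[414.8268097 ,   0.        , 277.01645587],
       [  0.        , 414.8268097 , 208.23077597],
       [  0.        ,   0.        ,   1.        ]]), 'world_from_camera': array([[-1.96979737e-02, -9.98693177e-01,  4.71585358e-02,
         4.41713410e+02],
       [-9.99719851e-01,  1.90552612e-02, -1.40397924e-02,
         4.63779823e-01],
       [ 1.31228267e-02, -4.74218799e-02, -9.98788745e-01,
         1.15694099e+03],
       [ 0.00000000e+00,  0.00000000e+00,  0.00000000e+00,
         1.00000000e+00]])}
side {'mtx': array([[529.65139703,   0.        , 273.24325658],
       [  0.        , 529.65139703, 209.80781061],
       [  0.        ,   0.        ,   1.        ]]), 'world_from_camera': array([[-9.86023256e-01, -9.35325933e-02,  1.37876008e-01,
         3.25590835e+02],
       [-1.66540038e-01,  5.76912285e-01, -7.99647817e-01,
         9.99455431e+02],
       [-4.74922866e-03, -8.11433219e-01, -5.84425851e-01,
         7.78044455e+02],
       [ 0.00000000e+00,  0.00000000e+00,  0.00000000e+00,
         1.00000000e+00]])}
{'clock': 0.1, 'qpos': array([ 1.15422419,  0.62927621,  0.03839892,  1.51825801, -0.02700761,
        0.99632381, -0.02000978]), 'qd': array([-0.00020585, -0.00235707, -0.00116349, -0.00367443,  0.00029198,
       -0.00050015,  0.00083714]), 'tau': array([ 1.73385299e-03, -5.64538729e+01,  1.23007927e+00, -1.93973440e+01,
        1.13205469e-02,  5.41084155e-03,  3.29111884e-06]), 'eef_pos': array([ 223.21640064, -609.86776315,  230.46878528]), 'tool_rot': array([-3.13984342e+00, -1.43883024e-05,  3.50795513e-01]), 'force': array([ 0.54644867,  0.46889656, -0.26625258]), 'torque': array([ 0.00193925,  0.06014861, -0.0288135 ]), 'gripper_force': 0.0, 'width': 85.2065093673185}
```

View pics/top0.png

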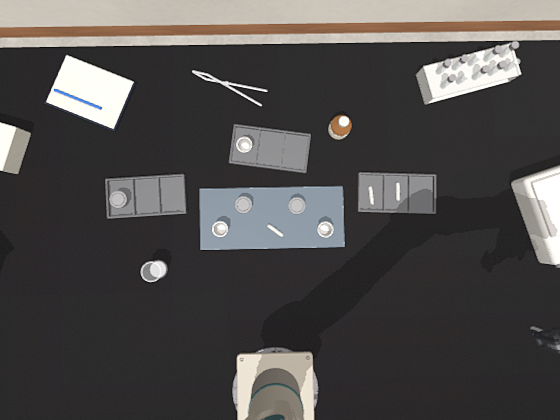

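View pics/side0.png

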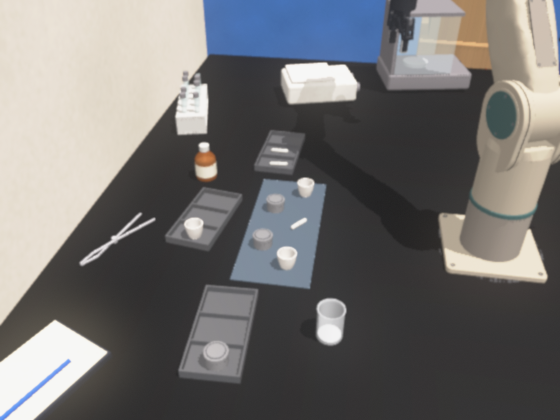

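The top view shows the mat at cols 200–344, rows 187–249, with crucibles at (220,229) and (325,229), tins at (243,204) and (297,205), and the bar at (275,230). The crucible tray is at (270,148), the tin tray at (146,196) and the bar tray at (397,193), whose empty bay is on the right. The side view agrees. I'll enlarge the working area next.

```bash
cat > h.py <<'E'
import numpy as np,cv2
from cell import ctrl,get_image,get_calibration
C={n:get_calibration(n) for n in("top","side")}
def ray(n,u,v):
    T=C[n]["world_from_camera"]; d=T[:3,:3]@np.linalg.solve(C[n]["mtx"],[u,v,1.]); return T[:3,3],d/np.linalg.norm(d)
def plane(n,u,v,z):
    o,d=ray(n,u,v); return o+d*(z-o[2])/d[2]
def proj(n,p):
    T=C[n]["world_from_camera"]; q=C[n]["mtx"]@(T[:3,:3].T@(np.asarray(p,float)-T[:3,3])); return q[:2]/q[2]
def tri(pt,ps):
    (o1,d1),(o2,d2)=ray("top",*pt),ray("side",*ps)
    t=np.linalg.lstsq(np.c_[d1,-d2],o2-o1,rcond=None)[0]
    a,b=o1+t[0]*d1,o2+t[1]*d2; return (a+b)/2,np.linalg.norm(a-b)
def blobs(mask,amin,off=(0,0)):
    k,l,s,c=cv2.connectedComponentsWithStats(mask.astype(np.uint8))
    return [(c[i]+off,s[i]) for i in range(1,k) if s[i][4]>=amin]
E
python3 - <<'E'
from h import *
t=cv2.imread("pics/top0.png");s=cv2.imread("pics/side0.png")
a=cv2.resize(t[180:255,195:350],None,fx=5,fy=5,interpolation=cv2.INTER_NEAREST)
cv2.imwrite("pics/crop.png",a)
hsv=cv2.cvtColor(t,cv2.COLOR_BGR2HSV);hs=cv2.cvtColor(s,cv2.COLOR_BGR2HSV)
R=hsv[180:255,195:350]
print("mat hsv",hsv[215,262],"tin",hsv[204,243],hsv[205,297],"cru",hsv[229,220],"bar",hsv[230,275],"tray",hsv[196,146],hsv[193,424],hsv[150,270])
print("top lowsat");
for c,st in blobs((R[...,1]<45)&(R[...,2]>60),12,(195,180)): print(c.round(1),st)
R=hs[175:285,235:330]
print("side lowsat");
for c,st in blobs((R[...,1]<45)&(R[...,2]>60),12,(235,175)): print(c.round(1),st)
E
```

```text
mat hsv [104  35 168] tin [165   3 199] [ 10   4 200] cru [  0   0 255] bar [ 19   8 254] tray [135   4 145] [140   7 111] [140   5 147]
top lowsat
[271.2 217.4] [   4    6  146   64 8934]
side lowsat
[292.3 206.2] [  0   1  93 109 938]
[237.9 199.6] [  0  17   8  20 116]
[274.3 203.1] [ 26  17  25  23 422]
[298.2 223.3] [ 54  42  19  14 152]
[261.8 238.9] [ 13  52  29  26 535]
[284.8 258.3] [ 33  68  30  29 565]
[253.5 282.1] [  0 103  43   7  96]
```

View pics/crop.png

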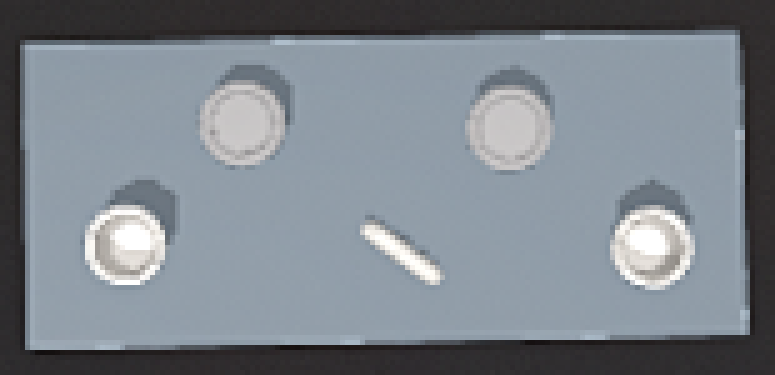

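The crop shows clean rims. The objects are nearly colourless and the mat is bluish, so a low-saturation mask separates them.

Run:
```python
from h import *
t=cv2.imread("pics/top0.png");s=cv2.imread("pics/side0.png")
hsv=cv2.cvtColor(t,cv2.COLOR_BGR2HSV);hs=cv2.cvtColor(s,cv2.COLOR_BGR2HSV)
R=hsv[190:246,204:340]
for c,st in blobs((R[...,1]<22)&(R[...,2]>100),20,(204,190)):
    m=st[4]; z=13 if m<150 and min(st[2:4])<13 else (40 if c[1]>220 else 34)
    p=plane("top",*c,z); uv=[st[0]+204+st[2]/2-.5,st[1]+190+st[3]/2-.5]
    print(c.round(1),st[2:],"z",z,p.round(1),"bbox ctr",plane("top",*uv,z).round(1),"side px",proj("side",p).round(1))
# bar axis
m=((R[...,1]<22)&(R[...,2]>100)).astype(np.uint8); m[:, :50]=0; m[:,90:]=0; m[:32]=0
pts=np.array([plane("top",x+204,y+190,13)[:2] for y,x in np.argwhere(m)],np.float32)
print("bar rect",cv2.minAreaRect(pts), "pca",np.degrees(np.arctan2(*np.linalg.svd(pts-pts.mean(0),full_matrices=False)[2][0][::-1])))
for n,(x0,y0,x1,y1) in dict(cru=(222,118,318,180),tin=(98,165,194,225),bar=(351,165,444,220)).items():
    G=hsv[y0:y1,x0:x1]; M=((G[...,1]<60)&(G[...,2]>62)).astype(np.uint8)
    if n=="bar": M=((G[...,2]>62)).astype(np.uint8)
    cs=max(cv2.findContours(M,0,1)[0],key=cv2.contourArea).reshape(-1,2)
    w=np.array([plane("top",x+x0,y+y0,12)[:2] for x,y in cs],np.float32)
    print(n,cv2.minAreaRect(w))
    # bay floors: bright interiors split by dark lines
cv2.imwrite("pics/trays.png",np.vstack([cv2.resize(t[y:y+62,x:x+100],None,fx=3,fy=3,interpolation=cv2.INTER_NEAREST) for x,y in((222,118),(98,165),(350,162))]))
# side white/tin
R=hs[175:285,240:330]
for c,st in blobs((R[...,1]<30)&(R[...,2]>110),60,(240,175)): print("side",c.round(1),st)
```

```text
[243.  204.1] [ 17  17 240] z 34 [507.7  76.5  34. ] bbox ctr [508.   76.6  34. ] side px [263.4 233.8]
[296.4 205.1] [ 18  17 236] z 34 [502.4 -68.2  34. ] bbox ctr [502.5 -68.3  34. ] side px [276.1 198.2]
[219.6 228.5] [ 17  16 215] z 40 [442.9 140.   40. ] bbox ctr [442.9 138.9  40. ] side px [287.7 252.8]
[325.  228.9] [ 17  17 220] z 40 [ 436.2 -143.4   40. ] bbox ctr [ 436.  -143.4   40. ] side px [306.3 182.3]
[275.  230.1] [17 13 85] z 40 [435.8  -8.6  40. ] bbox ctr [436.   -8.7  40. ] side px [299.8 212.8]
bar rect ((435.7022399902344, -8.780344009399414), (51.85092544555664, 12.472546577453613), 53.378440856933594) pca -126.864365
cru ((663.7536010742188, 2.1695175170898438), (218.60858154296875, 113.39864349365234), 81.54312133789062)
tin ((537.2738647460938, 347.047607421875), (111.73735809326172, 219.31930541992188), 2.603658676147461)
bar ((533.3621215820312, -349.7403259277344), (218.21446228027344, 111.91033935546875), 87.68378448486328)
side [305.1 186.6] [ 56   2  19  21 309]
side [275.1 202.8] [ 26  18  19  21 323]
side [298.3 223.2] [ 50  42  18  13 113]
side [262.2 238.8] [ 12  53  21  23 399]
side [286.4 257.2] [ 36  71  22  25 425]
```

View pics/trays.png

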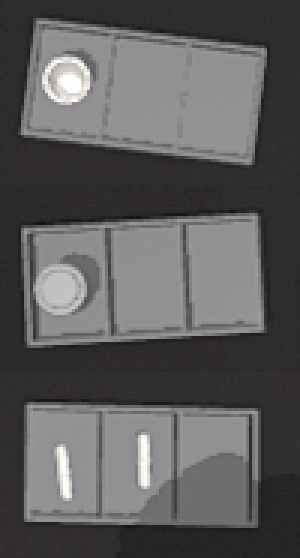

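The tray outlines come out at about 218 × 112 mm against 214 × 108, and their yaws are within 11°.
- **Bay targets:** crucibles (664,2) and (653.5,-67); tins (537,347) and (540.5,277); bar (530.5,-420).
- **Tool:** it keeps its y axis along world x (yaw π/2), so the fingers open along the long side of the bays.

I'll start with the crucible at (436,-143).

```bash
python3 -m creep '[{"dx":0.06,"dy":0.12,"rz":0.02,"grip":-1},{"dx":0.12,"dy":0.24,"rz":0.04,"grip":-1},{"dx":0.18,"dy":0.36,"rz":0.06,"grip":-1},{"dx":0.24,"dy":0.48,"rz":0.08,"grip":-1},{"dx":0.3,"dy":0.6,"rz":0.1,"grip":-1}]'
python3 -m creep '[{"dx":0.06,"dy":0.12,"rz":0.02,"grip":-1},{"dx":0.12,"dy":0.24,"rz":0.04,"grip":-1},{"dx":0.18,"dy":0.36,"rz":0.06,"grip":-1},{"dx":0.22,"dy":0.48,"rz":0.08,"grip":-1},{"dx":0.232,"dy":0.5675,"rz":0.094,"grip":-1}]'
```

```text
$[0]: bad value
$[0]: bad value
```

```bash
python3 -m creep '[{"dx":0.06,"dy":0.12,"dz":0,"rx":0,"ry":0,"rz":0.02,"grip":-1},{"dx":0.12,"dy":0.24,"dz":0,"rx":0,"ry":0,"rz":0.04,"grip":-1},{"dx":0.18,"dy":0.36,"dz":0,"rx":0,"ry":0,"rz":0.06,"grip":-1},{"dx":0.24,"dy":0.48,"dz":0,"rx":0,"ry":0,"rz":0.08,"grip":-1},{"dx":0.3,"dy":0.6,"dz":0,"rx":0,"ry":0,"rz":0.1,"grip":-1}]'
```

```text
clock: 0.72
eef_pos: [343.9, -368.7, 231.2]
tool_rot: [-3.141, -0.0, 0.983]
force: [0.3, -0.5, -0.7]
width: 85.2
gripper_force: 0.0
```

```bash
python3 -m creep '[{"dx":0.06,"dy":0.12,"dz":0,"rx":0,"ry":0,"rz":0.02,"grip":-1},{"dx":0.12,"dy":0.24,"dz":-0.05,"rx":0,"ry":0,"rz":0.04,"grip":-1},{"dx":0.18,"dy":0.36,"dz":-0.1,"rx":0,"ry":0,"rz":0.06,"grip":-1},{"dx":0.22,"dy":0.48,"dz":-0.15,"rx":0,"ry":0,"rz":0.08,"grip":-1},{"dx":0.232,"dy":0.5675,"dz":-0.2,"rx":0,"ry":0,"rz":0.094,"grip":-1}]'
```

```text
clock: 1.35
eef_pos: [437.2, -141.0, 150.7]
tool_rot: [3.141, -0.001, 1.575]
force: [0.7, -0.4, -0.6]
width: 85.3
gripper_force: 0.0
```

```bash
python3 -m creep '[{"dx":0,"dy":0,"dz":-0.1,"rx":0,"ry":0,"rz":0,"grip":-1},{"dx":0,"dy":0,"dz":-0.2,"rx":0,"ry":0,"rz":0,"grip":-1},{"dx":0,"dy":0,"dz":-0.29,"rx":0,"ry":0,"rz":0,"grip":-1},{"dx":0,"dy":0,"dz":-0.343,"rx":0,"ry":0,"rz":0,"grip":-1},{"dx":0,"dy":0,"dz":-0.343,"rx":0,"ry":0,"rz":0,"grip":-0.3}]' && python3 -m creep '[{"dx":0,"dy":0,"dz":0,"rx":0,"ry":0,"rz":0,"grip":1},{"dx":0,"dy":0,"dz":0,"rx":0,"ry":0,"rz":0,"grip":1},{"dx":0,"dy":0,"dz":0,"rx":0,"ry":0,"rz":0,"grip":1},{"dx":0,"dy":0,"dz":0,"rx":0,"ry":0,"rz":0,"grip":1},{"dx":0,"dy":0,"dz":0,"rx":0,"ry":0,"rz":0,"grip":1}]'
```

```text
clock: 1.98
eef_pos: [435.0, -143.0, 12.7]
tool_rot: [-3.138, -0.001, 1.571]
force: [-0.7, -0.3, 0.7]
width: 70.0
gripper_force: 0.0
clock: 2.6
eef_pos: [437.0, -143.7, 15.3]
tool_rot: [3.139, 0.001, 1.57]
force: [-0.4, 0.4, 8.3]
width: 38.9
gripper_force: 60.5
```

```bash
python3 -m creep '[{"dx":0,"dy":0,"dz":0.02,"rx":0,"ry":0,"rz":0,"grip":1},{"dx":0,"dy":0,"dz":0.06,"rx":0,"ry":0,"rz":0,"grip":1},{"dx":0,"dy":0,"dz":0.12,"rx":0,"ry":0,"rz":0,"grip":1},{"dx":0,"dy":0,"dz":0.17,"rx":0,"ry":0,"rz":0,"grip":1},{"dx":0,"dy":0,"dz":0.2,"rx":0,"ry":0,"rz":0,"grip":1}]'
python3 - <<'E'
from h import *
t=cv2.imread("pics/top0.png"); hsv=cv2.cvtColor(t,cv2.COLOR_BGR2HSV)
for c,st in blobs((hsv[105:150,320:365,1]>120)&(hsv[105:150,320:365,2]>60),20,(320,105)):
    print("bottle",c,st,plane("top",*c,60),[plane("top",320+st[0],105+st[1]+st[3],z).round(0) for z in(20,80)])
s=get_image("side")[:,:,::-1]
cv2.imwrite("pics/g1.png",cv2.resize(s[60:260,180:400],None,fx=3,fy=3))
E
```

```text
clock: 3.22
eef_pos: [436.5, -143.6, 95.5]
tool_rot: [3.14, 0.0, 1.569]
force: [0.2, -0.7, -0.0]
width: 39.3
gripper_force: 60.4
bottle [339.82666667 125.91555556] [ 11   9  21  21 225] [ 710.95105497 -187.49937459   60.        ] [array([ 696., -169.,   20.]), array([ 682., -160.,   80.])]
```

View pics/g1.png

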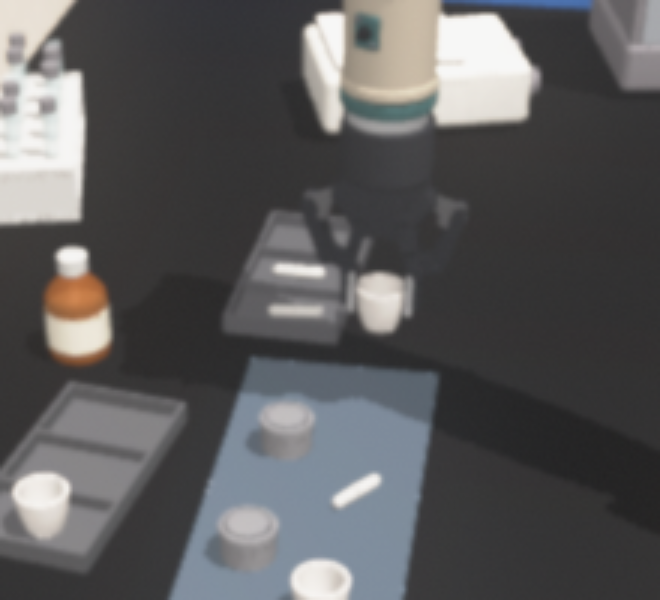

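The side picture shows the crucible held upright between the pads at (380,300), clear of everything. Next I'll carry it to the -y bay.

```bash
python3 -m creep '[{"dx":0.065,"dy":0.023,"dz":0,"rx":0,"ry":0,"rz":0,"grip":1},{"dx":0.2,"dy":0.07,"dz":0,"rx":0,"ry":0,"rz":0,"grip":1},{"dx":0.34,"dy":0.12,"dz":0,"rx":0,"ry":0,"rz":0,"grip":1},{"dx":0.47,"dy":0.166,"dz":0,"rx":0,"ry":0,"rz":0,"grip":1},{"dx":0.543,"dy":0.191,"dz":0,"rx":0,"ry":0,"rz":0,"grip":1}]' && python3 -m creep '[{"dx":0,"dy":0,"dz":-0.03,"rx":0,"ry":0,"rz":0,"grip":1},{"dx":0,"dy":0,"dz":-0.08,"rx":0,"ry":0,"rz":0,"grip":1},{"dx":0,"dy":0,"dz":-0.13,"rx":0,"ry":0,"rz":0,"grip":1},{"dx":0,"dy":0,"dz":-0.165,"rx":0,"ry":0,"rz":0,"grip":1},{"dx":0,"dy":0,"dz":-0.18,"rx":0,"ry":0,"rz":0,"grip":1}]'
```

```text
clock: 3.9
eef_pos: [655.7, -64.9, 93.6]
tool_rot: [3.141, -0.001, 1.571]
force: [0.0, 0.1, -1.1]
width: 39.2
gripper_force: 60.4
clock: 4.53
eef_pos: [652.4, -67.3, 20.7]
tool_rot: [-3.14, -0.0, 1.569]
force: [-1.0, 0.2, -0.5]
width: 38.7
gripper_force: 60.5
```

```bash
python3 -m creep '[{"dx":0,"dy":0,"dz":-0.006,"rx":0,"ry":0,"rz":0,"grip":1},{"dx":0,"dy":0,"dz":-0.012,"rx":0,"ry":0,"rz":0,"grip":1},{"dx":0,"dy":0,"dz":-0.0175,"rx":0,"ry":0,"rz":0,"grip":1},{"dx":0,"dy":0,"dz":-0.0175,"rx":0,"ry":0,"rz":0,"grip":1},{"dx":0,"dy":0,"dz":-0.0175,"rx":0,"ry":0,"rz":0,"grip":1}]'
```

```text
clock: 5.15
eef_pos: [653.9, -67.0, 16.4]
tool_rot: [3.14, 0.0, 1.57]
force: [-1.6, -0.1, 6.0]
width: 38.5
gripper_force: 60.9
```

```bash
python3 -m creep '[{"dx":0,"dy":0,"dz":0,"rx":0,"ry":0,"rz":0,"grip":-0.2},{"dx":0,"dy":0,"dz":0,"rx":0,"ry":0,"rz":0,"grip":-0.4},{"dx":0,"dy":0,"dz":0,"rx":0,"ry":0,"rz":0,"grip":-0.4},{"dx":0,"dy":0,"dz":0.02,"rx":0,"ry":0,"rz":0,"grip":-0.4},{"dx":0,"dy":0,"dz":0.08,"rx":0,"ry":0,"rz":0,"grip":-0.4}]' && python3 -m creep '[{"dx":0,"dy":0,"dz":0.1,"rx":0,"ry":0,"rz":0,"grip":-1},{"dx":-0.1,"dy":0.07,"dz":0.17,"rx":0,"ry":0,"rz":0,"grip":-1},{"dx":-0.22,"dy":0.15,"dz":0.19,"rx":0,"ry":0,"rz":0,"grip":-1},{"dx":-0.34,"dy":0.24,"dz":0.19,"rx":0,"ry":0,"rz":0,"grip":-1},{"dx":-0.44,"dy":0.32,"dz":0.19,"rx":0,"ry":0,"rz":0,"grip":-1}]'
python3 - <<'E'
from h import *
t=get_image("top")[:,:,::-1];s=get_image("side")[:,:,::-1]
G=np.hstack([cv2.resize(t[115:180,220:330],(440,260)),cv2.resize(s[180:250,160:250],(334,260))])
cv2.imwrite("pics/p1.png",G)
E
```

```text
clock: 5.78
eef_pos: [652.3, -67.0, 46.6]
tool_rot: [-3.139, -0.0, 1.57]
force: [0.8, 0.6, 0.9]
width: 60.2
gripper_force: 0.0
clock: 6.4
eef_pos: [475.8, 62.2, 124.0]
tool_rot: [3.141, -0.0, 1.57]
force: [-0.1, 0.7, -0.2]
width: 85.6
gripper_force: 0.0
```

View pics/p1.png

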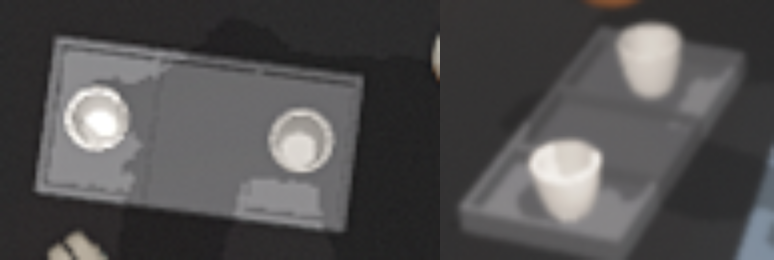

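The second crucible stands centred in the right-hand bay at (300,140). The other one is next.

```bash
python3 -m creep '[{"dx":-0.04,"dy":0.1,"dz":0,"rx":0,"ry":0,"rz":0,"grip":-1},{"dx":-0.0865,"dy":0.196,"dz":-0.03,"rx":0,"ry":0,"rz":0,"grip":-1},{"dx":-0.0865,"dy":0.196,"dz":-0.13,"rx":0,"ry":0,"rz":0,"grip":-1},{"dx":-0.0865,"dy":0.196,"dz":-0.22,"rx":0,"ry":0,"rz":0,"grip":-1},{"dx":-0.0865,"dy":0.196,"dz":-0.2715,"rx":0,"ry":0,"rz":0,"grip":-1}]' && python3 -m creep '[{"dx":0,"dy":0,"dz":0,"rx":0,"ry":0,"rz":0,"grip":-0.3},{"dx":0,"dy":0,"dz":0,"rx":0,"ry":0,"rz":0,"grip":1},{"dx":0,"dy":0,"dz":0,"rx":0,"ry":0,"rz":0,"grip":1},{"dx":0,"dy":0,"dz":0,"rx":0,"ry":0,"rz":0,"grip":1},{"dx":0,"dy":0,"dz":0,"rx":0,"ry":0,"rz":0,"grip":1}]' && python3 -m creep '[{"dx":0,"dy":0,"dz":0,"rx":0,"ry":0,"rz":0,"grip":1},{"dx":0,"dy":0,"dz":0.03,"rx":0,"ry":0,"rz":0,"grip":1},{"dx":0,"dy":0,"dz":0.09,"rx":0,"ry":0,"rz":0,"grip":1},{"dx":0,"dy":0,"dz":0.16,"rx":0,"ry":0,"rz":0,"grip":1},{"dx":0,"dy":0,"dz":0.2,"rx":0,"ry":0,"rz":0,"grip":1}]'
```

```text
clock: 7.12
eef_pos: [443.2, 139.3, 13.3]
tool_rot: [-3.141, 0.001, 1.57]
force: [-0.0, 0.2, 0.4]
width: 85.8
gripper_force: 0.0
clock: 7.75
eef_pos: [443.8, 139.6, 15.9]
tool_rot: [3.139, -0.001, 1.569]
force: [-1.5, -0.2, 7.1]
width: 39.3
gripper_force: 60.0
clock: 8.38
eef_pos: [443.4, 139.4, 96.7]
tool_rot: [3.139, -0.001, 1.569]
force: [-0.5, 0.2, 0.2]
width: 39.5
gripper_force: 60.4
```

```bash
python3 -m creep '[{"dx":0.055,"dy":-0.034,"dz":0,"rx":0,"ry":0,"rz":0,"grip":1},{"dx":0.166,"dy":-0.103,"dz":0,"rx":0,"ry":0,"rz":0,"grip":1},{"dx":0.276,"dy":-0.172,"dz":0,"rx":0,"ry":0,"rz":0,"grip":1},{"dx":0.386,"dy":-0.24,"dz":0,"rx":0,"ry":0,"rz":0,"grip":1},{"dx":0.48,"dy":-0.298,"dz":0,"rx":0,"ry":0,"rz":0,"grip":1}]' && python3 -m creep '[{"dx":0.05,"dy":-0.032,"dz":0,"rx":0,"ry":0,"rz":0,"grip":1},{"dx":0.072,"dy":-0.045,"dz":-0.03,"rx":0,"ry":0,"rz":0,"grip":1},{"dx":0.072,"dy":-0.045,"dz":-0.09,"rx":0,"ry":0,"rz":0,"grip":1},{"dx":0.072,"dy":-0.045,"dz":-0.15,"rx":0,"ry":0,"rz":0,"grip":1},{"dx":0.072,"dy":-0.045,"dz":-0.18,"rx":0,"ry":0,"rz":0,"grip":1}]' && python3 -m creep '[{"dx":0,"dy":0,"dz":-0.006,"rx":0,"ry":0,"rz":0,"grip":1},{"dx":0,"dy":0,"dz":-0.012,"rx":0,"ry":0,"rz":0,"grip":1},{"dx":0,"dy":0,"dz":-0.0175,"rx":0,"ry":0,"rz":0,"grip":1},{"dx":0,"dy":0,"dz":-0.0175,"rx":0,"ry":0,"rz":0,"grip":1},{"dx":0,"dy":0,"dz":-0.0175,"rx":0,"ry":0,"rz":0,"grip":1}]'
```

```text
clock: 9.0
eef_pos: [636.4, 18.3, 95.7]
tool_rot: [3.141, -0.0, 1.568]
force: [-0.1, 0.6, -1.0]
width: 39.6
gripper_force: 60.4
clock: 9.62
eef_pos: [661.6, 2.9, 21.0]
tool_rot: [-3.138, -0.0, 1.571]
force: [0.1, 1.1, -0.9]
width: 39.6
gripper_force: 60.4
clock: 10.25
eef_pos: [664.3, 2.4, 17.0]
tool_rot: [3.14, -0.0, 1.57]
force: [-2.3, 0.4, 5.4]
width: 40.0
gripper_force: 60.9
```

```bash
python3 -m creep '[{"dx":0,"dy":0,"dz":0,"rx":0,"ry":0,"rz":0,"grip":-0.2},{"dx":0,"dy":0,"dz":0,"rx":0,"ry":0,"rz":0,"grip":-0.4},{"dx":0,"dy":0,"dz":0,"rx":0,"ry":0,"rz":0,"grip":-0.4},{"dx":0,"dy":0,"dz":0.02,"rx":0,"ry":0,"rz":0,"grip":-0.4},{"dx":0,"dy":0,"dz":0.08,"rx":0,"ry":0,"rz":0,"grip":-0.4}]' && python3 -m creep '[{"dx":0,"dy":0,"dz":0.1,"rx":0,"ry":0,"rz":0,"grip":-1},{"dx":-0.1,"dy":0.05,"dz":0.16,"rx":0,"ry":0,"rz":0,"grip":-1},{"dx":-0.22,"dy":0.1,"dz":0.16,"rx":0,"ry":0,"rz":0,"grip":-1},{"dx":-0.34,"dy":0.15,"dz":0.13,"rx":0,"ry":0,"rz":0,"grip":-1},{"dx":-0.39,"dy":0.186,"dz":0.08,"rx":0,"ry":0,"rz":0,"grip":-1}]'
python3 - <<'E'
from h import *
t=get_image("top")[:,:,::-1];s=get_image("side")[:,:,::-1]
G=np.hstack([cv2.resize(t[115:180,220:330],(440,260)),cv2.resize(s[180:250,160:250],(334,260))])
cv2.imwrite("pics/p2.png",G)
E
```

```text
clock: 10.88
eef_pos: [662.6, 2.1, 47.0]
tool_rot: [-3.139, 0.0, 1.57]
force: [0.2, -0.5, -0.3]
width: 59.7
gripper_force: 0.0
clock: 11.5
eef_pos: [505.5, 77.4, 80.6]
tool_rot: [3.141, -0.0, 1.571]
force: [1.1, -0.8, -0.4]
width: 85.4
gripper_force: 0.0
```

View pics/p2.png

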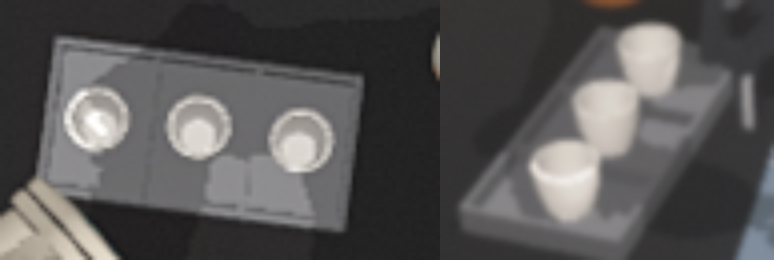

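All three crucibles now stand upright in their bays, with the new one at (200,127). Now the first tin.

```bash
python3 -m creep '[{"dx":0,"dy":0,"dz":-0.05,"rx":0,"ry":0,"rz":0,"grip":-1},{"dx":0,"dy":0,"dz":-0.12,"rx":0,"ry":0,"rz":0,"grip":-1},{"dx":0,"dy":0,"dz":-0.165,"rx":0,"ry":0,"rz":0,"grip":-1},{"dx":0,"dy":0,"dz":-0.1775,"rx":0,"ry":0,"rz":0,"grip":-1},{"dx":0,"dy":0,"dz":-0.1775,"rx":0,"ry":0,"rz":0,"grip":-0.2}]' && python3 -m creep '[{"dx":0,"dy":0,"dz":0,"rx":0,"ry":0,"rz":0,"grip":1},{"dx":0,"dy":0,"dz":0,"rx":0,"ry":0,"rz":0,"grip":1},{"dx":0,"dy":0,"dz":0,"rx":0,"ry":0,"rz":0,"grip":1},{"dx":0,"dy":0,"dz":0,"rx":0,"ry":0,"rz":0,"grip":1},{"dx":0,"dy":0,"dz":0,"rx":0,"ry":0,"rz":0,"grip":1}]' && python3 -m creep '[{"dx":0,"dy":0,"dz":0.02,"rx":0,"ry":0,"rz":0,"grip":1},{"dx":0,"dy":0,"dz":0.06,"rx":0,"ry":0,"rz":0,"grip":1},{"dx":0,"dy":0,"dz":0.12,"rx":0,"ry":0,"rz":0,"grip":1},{"dx":0,"dy":0,"dz":0.17,"rx":0,"ry":0,"rz":0,"grip":1},{"dx":0,"dy":0,"dz":0.2,"rx":0,"ry":0,"rz":0,"grip":1}]'
python3 - <<'E'
from h import *
s=get_image("side")[:,:,::-1]
cv2.imwrite("pics/g3.png",cv2.resize(s[130:290,180:360],None,fx=3,fy=3))
E
```

```text
clock: 12.22
eef_pos: [508.6, 76.4, 8.9]
tool_rot: [3.141, -0.0, 1.569]
force: [-0.2, -0.7, -0.0]
width: 69.4
gripper_force: 0.0
clock: 12.85
eef_pos: [508.4, 76.6, 9.8]
tool_rot: [3.14, -0.0, 1.57]
force: [-0.6, -0.5, 5.6]
width: 43.5
gripper_force: 60.0
clock: 13.48
eef_pos: [508.2, 76.6, 90.4]
tool_rot: [3.14, -0.0, 1.569]
force: [0.5, 0.5, 0.5]
width: 43.3
gripper_force: 60.9
```

View pics/g3.png

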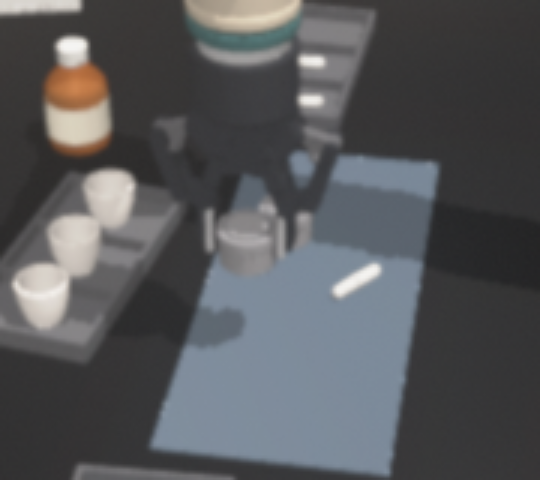

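The tin hangs level between the pads at (248,240). On to the middle bay of its tray.

```bash
python3 -m creep '[{"dx":0.007,"dy":0.068,"dz":0,"rx":0,"ry":0,"rz":0,"grip":1},{"dx":0.022,"dy":0.203,"dz":0,"rx":0,"ry":0,"rz":0,"grip":1},{"dx":0.037,"dy":0.338,"dz":0,"rx":0,"ry":0,"rz":0,"grip":1},{"dx":0.052,"dy":0.473,"dz":0,"rx":0,"ry":0,"rz":0,"grip":1},{"dx":0.064,"dy":0.588,"dz":0,"rx":0,"ry":0,"rz":0,"grip":1}]' && python3 -m creep '[{"dx":0.007,"dy":0.06,"dz":0,"rx":0,"ry":0,"rz":0,"grip":1},{"dx":0.01,"dy":0.088,"dz":-0.03,"rx":0,"ry":0,"rz":0,"grip":1},{"dx":0.01,"dy":0.088,"dz":-0.09,"rx":0,"ry":0,"rz":0,"grip":1},{"dx":0.01,"dy":0.088,"dz":-0.15,"rx":0,"ry":0,"rz":0,"grip":1},{"dx":0.01,"dy":0.088,"dz":-0.18,"rx":0,"ry":0,"rz":0,"grip":1}]' && python3 -m creep '[{"dx":0,"dy":0,"dz":-0.006,"rx":0,"ry":0,"rz":0,"grip":1},{"dx":0,"dy":0,"dz":-0.012,"rx":0,"ry":0,"rz":0,"grip":1},{"dx":0,"dy":0,"dz":-0.0175,"rx":0,"ry":0,"rz":0,"grip":1},{"dx":0,"dy":0,"dz":-0.0175,"rx":0,"ry":0,"rz":0,"grip":1},{"dx":0,"dy":0,"dz":-0.0175,"rx":0,"ry":0,"rz":0,"grip":1}]'
```

```text
clock: 14.15
eef_pos: [532.8, 314.1, 88.3]
tool_rot: [-3.141, -0.0, 1.571]
force: [0.5, 0.2, -1.4]
width: 43.3
gripper_force: 60.9
clock: 14.78
eef_pos: [536.3, 344.7, 14.2]
tool_rot: [-3.139, 0.003, 1.569]
force: [1.1, -1.2, -0.3]
width: 43.8
gripper_force: 60.9
clock: 15.4
eef_pos: [537.8, 347.2, 10.8]
tool_rot: [3.14, -0.001, 1.57]
force: [-1.9, -0.7, 6.2]
width: 43.6
gripper_force: 61.4
```

```bash
python3 -m creep '[{"dx":0,"dy":0,"dz":0,"rx":0,"ry":0,"rz":0,"grip":-0.2},{"dx":0,"dy":0,"dz":0,"rx":0,"ry":0,"rz":0,"grip":-0.4},{"dx":0,"dy":0,"dz":0,"rx":0,"ry":0,"rz":0,"grip":-0.4},{"dx":0,"dy":0,"dz":0.02,"rx":0,"ry":0,"rz":0,"grip":-0.4},{"dx":0,"dy":0,"dz":0.08,"rx":0,"ry":0,"rz":0,"grip":-0.4}]' && python3 -m creep '[{"dx":0,"dy":-0.03,"dz":0.1,"rx":0,"ry":0,"rz":0,"grip":-1},{"dx":-0.01,"dy":-0.12,"dz":0.15,"rx":0,"ry":0,"rz":0,"grip":-1},{"dx":-0.03,"dy":-0.27,"dz":0.16,"rx":0,"ry":0,"rz":0,"grip":-1},{"dx":-0.04,"dy":-0.42,"dz":0.16,"rx":0,"ry":0,"rz":0,"grip":-1},{"dx":-0.06,"dy":-0.57,"dz":0.16,"rx":0,"ry":0,"rz":0,"grip":-1}]' && python3 -m creep '[{"dx":-0.01,"dy":-0.15,"dz":0,"rx":0,"ry":0,"rz":0,"grip":-1},{"dx":-0.02,"dy":-0.29,"dz":0,"rx":0,"ry":0,"rz":0,"grip":-1},{"dx":-0.0275,"dy":-0.4,"dz":0,"rx":0,"ry":0,"rz":0,"grip":-1},{"dx":-0.0275,"dy":-0.468,"dz":-0.03,"rx":0,"ry":0,"rz":0,"grip":-1},{"dx":-0.0275,"dy":-0.468,"dz":-0.08,"rx":0,"ry":0,"rz":0,"grip":-1}]'
python3 - <<'E'
from h import *
t=get_image("top")[:,:,::-1];s=get_image("side")[:,:,::-1]
cv2.imwrite("pics/p3.png",np.hstack([cv2.resize(t[160:260,95:195],(400,400)),cv2.resize(s[280:390,160:270],(400,400))]))
E
```

```text
clock: 16.02
eef_pos: [536.4, 346.4, 41.0]
tool_rot: [-3.139, 0.002, 1.57]
force: [-0.0, 0.6, -0.6]
width: 60.0
gripper_force: 0.0
clock: 16.65
eef_pos: [513.6, 117.2, 106.3]
tool_rot: [3.14, -0.0, 1.57]
force: [0.4, -0.5, -0.2]
width: 85.2
gripper_force: 0.0
clock: 17.27
eef_pos: [502.8, -71.9, 74.0]
tool_rot: [3.139, 0.002, 1.564]
force: [-0.3, 1.0, -0.6]
width: 85.6
gripper_force: 0.0
```

View pics/p3.png

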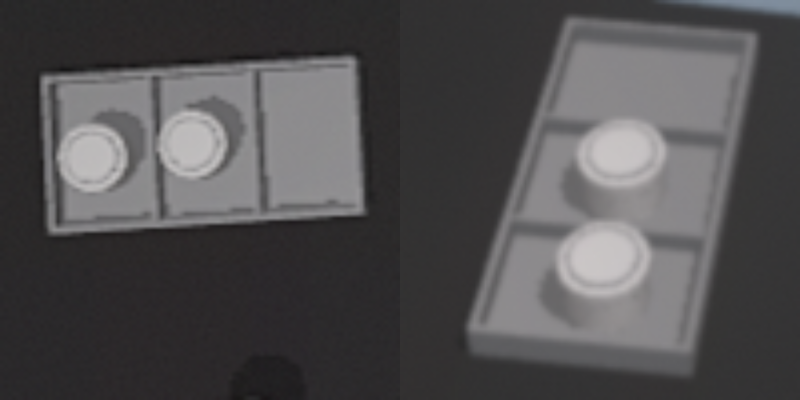

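The tin stands upright in the middle bay at (193,143); its apparent offset is parallax, the same as its neighbour's. Second tin next.

```bash
python3 -m creep '[{"dx":0,"dy":0,"dz":-0.05,"rx":0,"ry":0,"rz":0,"grip":-1},{"dx":0,"dy":0,"dz":-0.12,"rx":0,"ry":0,"rz":0,"grip":-1},{"dx":0,"dy":0,"dz":-0.155,"rx":0,"ry":0,"rz":0,"grip":-1},{"dx":0,"dy":0,"dz":-0.1625,"rx":0,"ry":0,"rz":0,"grip":-1},{"dx":0,"dy":0,"dz":-0.1625,"rx":0,"ry":0,"rz":0,"grip":-0.2}]' && python3 -m creep '[{"dx":0,"dy":0,"dz":0,"rx":0,"ry":0,"rz":0,"grip":1},{"dx":0,"dy":0,"dz":0,"rx":0,"ry":0,"rz":0,"grip":1},{"dx":0,"dy":0,"dz":0,"rx":0,"ry":0,"rz":0,"grip":1},{"dx":0,"dy":0,"dz":0,"rx":0,"ry":0,"rz":0,"grip":1},{"dx":0,"dy":0,"dz":0,"rx":0,"ry":0,"rz":0,"grip":1}]' && python3 -m creep '[{"dx":0,"dy":0,"dz":0.02,"rx":0,"ry":0,"rz":0,"grip":1},{"dx":0,"dy":0,"dz":0.06,"rx":0,"ry":0,"rz":0,"grip":1},{"dx":0,"dy":0,"dz":0.12,"rx":0,"ry":0,"rz":0,"grip":1},{"dx":0,"dy":0,"dz":0.17,"rx":0,"ry":0,"rz":0,"grip":1},{"dx":0,"dy":0,"dz":0.2,"rx":0,"ry":0,"rz":0,"grip":1}]'
```

```text
clock: 18.0
eef_pos: [502.7, -68.0, 9.1]
tool_rot: [3.141, -0.0, 1.57]
force: [-0.6, -0.3, 0.9]
width: 69.7
gripper_force: 0.0
clock: 18.62
eef_pos: [502.8, -68.3, 9.8]
tool_rot: [3.14, 0.0, 1.57]
force: [-1.3, -0.0, 7.6]
width: 43.1
gripper_force: 59.7
clock: 19.25
eef_pos: [502.7, -68.4, 90.3]
tool_rot: [3.14, 0.0, 1.569]
force: [-0.4, -0.4, -0.9]
width: 43.0
gripper_force: 60.9
```

```bash
python3 -m creep '[{"dx":0.005,"dy":0.05,"dz":0,"rx":0,"ry":0,"rz":0,"grip":1},{"dx":0.02,"dy":0.17,"dz":0,"rx":0,"ry":0,"rz":0,"grip":1},{"dx":0.033,"dy":0.3,"dz":0,"rx":0,"ry":0,"rz":0,"grip":1},{"dx":0.047,"dy":0.43,"dz":0,"rx":0,"ry":0,"rz":0,"grip":1},{"dx":0.062,"dy":0.56,"dz":0,"rx":0,"ry":0,"rz":0,"grip":1}]' && python3 -m creep '[{"dx":0.014,"dy":0.13,"dz":0,"rx":0,"ry":0,"rz":0,"grip":1},{"dx":0.026,"dy":0.24,"dz":0,"rx":0,"ry":0,"rz":0,"grip":1},{"dx":0.033,"dy":0.303,"dz":-0.02,"rx":0,"ry":0,"rz":0,"grip":1},{"dx":0.033,"dy":0.303,"dz":-0.06,"rx":0,"ry":0,"rz":0,"grip":1},{"dx":0.033,"dy":0.303,"dz":-0.12,"rx":0,"ry":0,"rz":0,"grip":1}]' && python3 -m creep '[{"dx":0,"dy":0,"dz":-0.045,"rx":0,"ry":0,"rz":0,"grip":1},{"dx":0,"dy":0,"dz":-0.06,"rx":0,"ry":0,"rz":0,"grip":1},{"dx":0,"dy":0,"dz":-0.07,"rx":0,"ry":0,"rz":0,"grip":1},{"dx":0,"dy":0,"dz":-0.0775,"rx":0,"ry":0,"rz":0,"grip":1},{"dx":0,"dy":0,"dz":-0.0775,"rx":0,"ry":0,"rz":0,"grip":1}]'
```

```text
clock: 19.88
eef_pos: [526.9, 157.3, 88.8]
tool_rot: [-3.141, 0.0, 1.57]
force: [0.5, 0.6, -1.0]
width: 43.7
gripper_force: 60.9
clock: 20.5
eef_pos: [540.3, 275.2, 39.9]
tool_rot: [3.142, 0.002, 1.569]
force: [0.1, -0.2, -0.8]
width: 43.1
gripper_force: 60.9
clock: 21.12
eef_pos: [540.6, 276.9, 10.9]
tool_rot: [3.14, 0.0, 1.57]
force: [-1.4, -1.2, 6.1]
width: 42.9
gripper_force: 61.4
```

```bash
python3 -m creep '[{"dx":0,"dy":0,"dz":0,"rx":0,"ry":0,"rz":0,"grip":-0.2},{"dx":0,"dy":0,"dz":0,"rx":0,"ry":0,"rz":0,"grip":-0.4},{"dx":0,"dy":0,"dz":0,"rx":0,"ry":0,"rz":0,"grip":-0.4},{"dx":0,"dy":0,"dz":0.02,"rx":0,"ry":0,"rz":0,"grip":-0.4},{"dx":0,"dy":0,"dz":0.08,"rx":0,"ry":0,"rz":0,"grip":-0.4}]' && python3 -m creep '[{"dx":0,"dy":-0.03,"dz":0.1,"rx":0,"ry":0,"rz":0,"grip":-0.4},{"dx":-0.03,"dy":-0.12,"dz":0.12,"rx":0,"ry":0,"rz":-0.02,"grip":-0.4},{"dx":-0.09,"dy":-0.26,"dz":0.12,"rx":0,"ry":0,"rz":-0.04,"grip":-0.4},{"dx":-0.15,"dy":-0.39,"dz":0.12,"rx":0,"ry":0,"rz":-0.06,"grip":-0.4},{"dx":-0.2,"dy":-0.52,"dz":0.12,"rx":0,"ry":0,"rz":-0.08,"grip":-0.4}]' && python3 -m creep '[{"dx":-0.05,"dy":-0.12,"dz":0,"rx":0,"ry":0,"rz":-0.018,"grip":-0.4},{"dx":-0.062,"dy":-0.1945,"dz":0,"rx":0,"ry":0,"rz":-0.022,"grip":-0.4},{"dx":-0.062,"dy":-0.1945,"dz":-0.05,"rx":0,"ry":0,"rz":-0.022,"grip":-0.4},{"dx":-0.062,"dy":-0.1945,"dz":-0.1,"rx":0,"ry":0,"rz":-0.022,"grip":-0.4},{"dx":-0.062,"dy":-0.1945,"dz":-0.1,"rx":0,"ry":0,"rz":-0.022,"grip":-0.4}]'
python3 - <<'E'
from h import *
t=get_image("top")[:,:,::-1];s=get_image("side")[:,:,::-1]
cv2.imwrite("pics/p4.png",np.hstack([cv2.resize(t[160:260,95:195],(390,390)),cv2.resize(s[170:360,170:360],(390,390))]))
E
```

```text
clock: 21.75
eef_pos: [539.4, 276.5, 41.1]
tool_rot: [-3.139, 0.001, 1.57]
force: [-0.4, -0.3, 0.0]
width: 59.9
gripper_force: 0.0
clock: 22.38
eef_pos: [459.5, 67.5, 90.2]
tool_rot: [3.141, -0.001, 1.063]
force: [-0.1, -0.1, -0.0]
width: 59.9
gripper_force: 0.0
clock: 23.0
eef_pos: [434.9, -8.8, 49.1]
tool_rot: [-3.14, 0.001, 0.929]
force: [0.2, 0.3, 0.4]
width: 60.1
gripper_force: 0.0
```

View pics/p4.png

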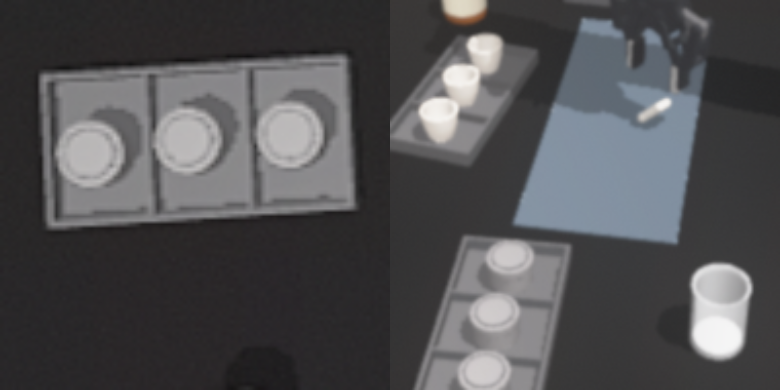

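All three tins are in their bays. The gripper is above the bar, straddling it, at (660,60) in the side crop.

```bash
python3 -m creep '[{"dx":0,"dy":0,"dz":-0.05,"rx":0,"ry":0,"rz":0,"grip":-0.4},{"dx":0,"dy":0,"dz":-0.09,"rx":0,"ry":0,"rz":0,"grip":-0.4},{"dx":0,"dy":0,"dz":-0.11,"rx":0,"ry":0,"rz":0,"grip":-0.4},{"dx":0,"dy":0,"dz":-0.11,"rx":0,"ry":0,"rz":0,"grip":0},{"dx":0,"dy":0,"dz":-0.11,"rx":0,"ry":0,"rz":0,"grip":0.5}]' && python3 -m creep '[{"dx":0,"dy":0,"dz":0,"rx":0,"ry":0,"rz":0,"grip":1},{"dx":0,"dy":0,"dz":0,"rx":0,"ry":0,"rz":0,"grip":1},{"dx":0,"dy":0,"dz":0,"rx":0,"ry":0,"rz":0,"grip":1},{"dx":0,"dy":0,"dz":0,"rx":0,"ry":0,"rz":0,"grip":1},{"dx":0,"dy":0,"dz":0,"rx":0,"ry":0,"rz":0,"grip":1}]' && python3 -m creep '[{"dx":0,"dy":0,"dz":0,"rx":0,"ry":0,"rz":0,"grip":1},{"dx":0,"dy":0,"dz":0.03,"rx":0,"ry":0,"rz":0,"grip":1},{"dx":0,"dy":0,"dz":0.09,"rx":0,"ry":0,"rz":0.02,"grip":1},{"dx":0,"dy":0,"dz":0.16,"rx":0,"ry":0,"rz":0.04,"grip":1},{"dx":0,"dy":0,"dz":0.2,"rx":0,"ry":0,"rz":0.06,"grip":1}]'
python3 - <<'E'
from h import *
s=get_image("side")[:,:,::-1]
cv2.imwrite("pics/g5.png",cv2.resize(s[110:260,220:380],None,fx=3.5,fy=3.5))
E
```

```text
clock: 23.72
eef_pos: [436.0, -8.9, 6.3]
tool_rot: [3.14, -0.001, 0.929]
force: [-0.1, -0.4, -0.2]
width: 26.0
gripper_force: 0.0
clock: 24.35
eef_pos: [436.0, -8.8, 6.4]
tool_rot: [3.14, -0.001, 0.929]
force: [-0.7, 0.2, 5.2]
width: 7.6
gripper_force: 58.9
clock: 24.98
eef_pos: [435.7, -8.9, 87.1]
tool_rot: [3.14, -0.0, 1.31]
force: [0.4, 0.3, -0.6]
width: 7.8
gripper_force: 58.8
```

View pics/g5.png

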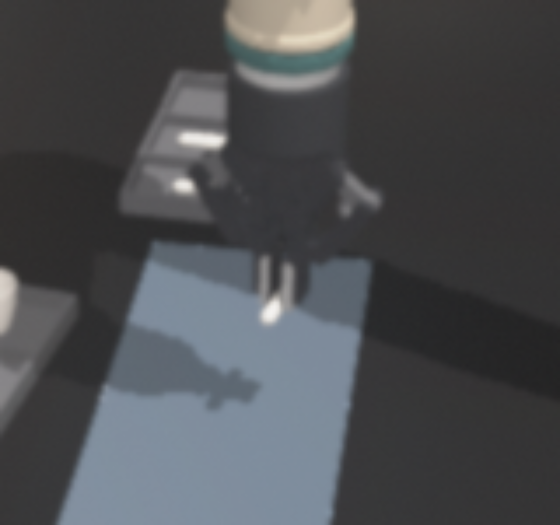

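```bash
python3 -m creep '[{"dx":0.012,"dy":-0.05,"dz":0,"rx":0,"ry":0,"rz":0.01,"grip":1},{"dx":0.04,"dy":-0.17,"dz":0,"rx":0,"ry":0,"rz":0.02,"grip":1},{"dx":0.072,"dy":-0.31,"dz":0,"rx":0,"ry":0,"rz":0.035,"grip":1},{"dx":0.104,"dy":-0.45,"dz":0,"rx":0,"ry":0,"rz":0.035,"grip":1},{"dx":0.136,"dy":-0.59,"dz":0,"rx":0,"ry":0,"rz":0.035,"grip":1}]' && python3 -m creep '[{"dx":0.033,"dy":-0.14,"dz":0,"rx":0,"ry":0,"rz":0,"grip":1},{"dx":0.066,"dy":-0.28,"dz":0,"rx":0,"ry":0,"rz":0,"grip":1},{"dx":0.09,"dy":-0.39,"dz":0,"rx":0,"ry":0,"rz":0,"grip":1},{"dx":0.1015,"dy":-0.437,"dz":-0.03,"rx":0,"ry":0,"rz":0,"grip":1},{"dx":0.1015,"dy":-0.437,"dz":-0.08,"rx":0,"ry":0,"rz":0,"grip":1}]' && python3 -m creep '[{"dx":0,"dy":0,"dz":-0.03,"rx":0,"ry":0,"rz":0,"grip":1},{"dx":0,"dy":0,"dz":-0.07,"rx":0,"ry":0,"rz":0,"grip":1},{"dx":0,"dy":0,"dz":-0.1,"rx":0,"ry":0,"rz":0,"grip":1},{"dx":0,"dy":0,"dz":-0.1175,"rx":0,"ry":0,"rz":0,"grip":1},{"dx":0,"dy":0,"dz":-0.1175,"rx":0,"ry":0,"rz":0,"grip":1}]'
```

```text
clock: 25.65
eef_pos: [489.8, -246.6, 85.2]
tool_rot: [-3.141, -0.0, 1.524]
force: [1.7, 0.9, -0.5]
width: 7.8
gripper_force: 58.8
clock: 26.28
eef_pos: [530.3, -421.3, 52.5]
tool_rot: [3.141, 0.001, 1.522]
force: [-1.3, 0.0, -0.8]
width: 7.4
gripper_force: 58.8
clock: 26.9
eef_pos: [530.4, -419.0, 7.5]
tool_rot: [-3.141, -0.0, 1.526]
force: [-3.0, 1.9, 6.1]
width: 7.7
gripper_force: 59.6
```

```bash
python3 -m creep '[{"dx":0,"dy":0,"dz":0,"rx":0,"ry":0,"rz":0,"grip":0.5},{"dx":0,"dy":0,"dz":0,"rx":0,"ry":0,"rz":0,"grip":0.2},{"dx":0,"dy":0,"dz":0,"rx":0,"ry":0,"rz":0,"grip":0.2},{"dx":0,"dy":0,"dz":0.02,"rx":0,"ry":0,"rz":0,"grip":0.2},{"dx":0,"dy":0,"dz":0.09,"rx":0,"ry":0,"rz":0,"grip":0.2}]' && python3 -m creep '[{"dx":0,"dy":0,"dz":0.12,"rx":0,"ry":0,"rz":0,"grip":0.2},{"dx":-0.1,"dy":-0.05,"dz":0.24,"rx":0,"ry":0,"rz":0,"grip":0.2},{"dx":-0.2,"dy":-0.1,"dz":0.34,"rx":0,"ry":0,"rz":0,"grip":0.2},{"dx":-0.3,"dy":-0.13,"dz":0.4,"rx":0,"ry":0,"rz":0,"grip":0.2},{"dx":-0.4,"dy":-0.16,"dz":0.4,"rx":0,"ry":0,"rz":0,"grip":0.2}]' && python3 -m creep '[{"dx":-0.08,"dy":0,"dz":0,"rx":0,"ry":0,"rz":0,"grip":0.2},{"dx":-0.12,"dy":0,"dz":0,"rx":0,"ry":0,"rz":0,"grip":0.2},{"dx":-0.12,"dy":0,"dz":0,"rx":0,"ry":0,"rz":0,"grip":0.2},{"dx":-0.12,"dy":0,"dz":0,"rx":0,"ry":0,"rz":0,"grip":0.2},{"dx":-0.12,"dy":0,"dz":0,"rx":0,"ry":0,"rz":0,"grip":0.2}]'
python3 - <<'E'
from h import *
t=get_image("top")[:,:,::-1];s=get_image("side")[:,:,::-1]
cv2.imwrite("pics/end.png",np.vstack([cv2.resize(t[110:290,95:445],(700,360)),np.hstack([cv2.resize(s[120:200,200:340],(420,240)),cv2.resize(t[165:220,350:445],(280,240))])]))
E
```

```text
clock: 27.52
eef_pos: [529.3, -419.1, 41.7]
tool_rot: [-3.139, -0.002, 1.526]
force: [-0.5, -0.9, 1.3]
width: 34.3
gripper_force: 0.0
clock: 28.15
eef_pos: [370.4, -484.9, 205.6]
tool_rot: [3.138, 0.004, 1.525]
force: [-0.3, -0.8, -0.4]
width: 34.2
gripper_force: 0.0
clock: 28.78
eef_pos: [324.1, -483.1, 202.6]
tool_rot: [3.14, -0.0, 1.528]
force: [0.0, -0.2, 0.4]
width: 34.1
gripper_force: 0.0
```

View pics/end.png

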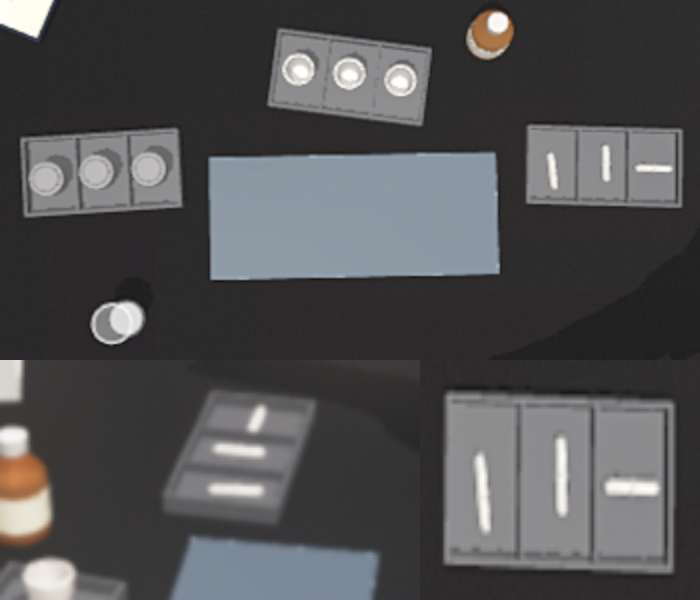

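The final picture shows everything in place. The crucibles and tins stand in their bays, and the bar lies flat in the right-hand bay at (632,487), clear of the walls. The beaker and bottle haven't moved.

```bash
python3 -c "
from cell import ctrl
print(ctrl.finish_job())"
```

```text
the job is handed in; nothing more can be done
None
```

All five pieces are put away in the empty bays of their own trays and the job is handed in at about 29 s; the beaker and bottle were left untouched, and the hand-in returned no verdict.

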